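# Brace the hexagonal jar in its holder and twist the lid off

### The arm

A 6-joint arm with a two-finger parallel gripper is mounted at the origin on a cart in front of the work surface, level with it; the furniture and walls round the work are solid. World frame = base frame: x ahead of the robot, y to its left, z up, the work surface at z = 0. Lengths are in m, angles in rad, forces in N, time in s.
With the tool pointing down it reaches from about 0.425 to 0.925 m from the base axis. Payload 12.5 kg.
Tool frame: the origin (TCP) lies between the finger pads; the fingertips stand 25 mm ahead of it and the grasp point (between the pads) lies 6 mm ahead of it; z points along the fingers, y is the line along which they close (so a half turn about z gives the same grasp; the last joint's range is limited). The gripper opens to 85 mm and grips with 20 to 120 N. Pads are 22 mm wide; open, the fingers measure 114 mm over their backs; the gripper's body (76 mm by 85 mm) begins 54 mm behind the grasp point. The pads swing forward as they close: fully open they stand 13 mm farther back than shut.
Start: joints at [1.201, 0.491, 1.559, -0, 1.092, -0.106], TCP at [0.163, 0.603, 0.256] pointing down, gripper open.
Joint ranges: [-3.1, 3.1], [-0.84, 2.19], [0.05, 2.79], [-1.13, 4.28], [0.06, 2.93], [-2.69, 2.69]. Speed limits (rad/s): [2.22, 2.22, 2.79, 3.14, 3.14, 3.14].

### API

Orientations are given as a unit quaternion [x, y, z, w].
In Python, from bench import state, capture, env, silhouettes gives the robot as it stands.
- The arm moves only by the tool jog_arm, never from a script. Its argument "moves" is a list that holds one entry, the list of rows, each a list of 7 numbers: the shift along the world's x, y, z in mm, then the turn, a rotation vector about the world's x, y, z in degrees, then the finger opening in mm, from 0 to 85.4. In form: [[[x, y, z, wx, wy, wz, jaw], ...]]. A call has 1 to 5 rows; each row is the pose to reach, as a shift and turn from the pose commanded when the call began; what a row does not reach only later rows make up. A row lasts 1/10 s, in which the tool goes at most 50 mm and 8.59 degrees, less where a joint would pass 70% of its speed; a pose out of reach is approached as far as the arm can. A call with a gripper value outside its range is refused whole. The fingers move at their own pace and stop on an object; the grip force is fixed at half the most. Time passes only in rows, so rows that repeat a pose let the fingers close. It gives the time, the measured TCP pose, the force, the opening and the grip force at its end, in the units of the state.
- state(): the state, without advancing time (a new reading comes with each control period).
- capture(name): name is "scene" or "side" or "wrist"; returns a dict with "pixels" (420x560x3 uint8, red, green, blue), "range_z" (420x560 float32, m along the optical axis (not along the pixel's ray), 0 where there is no reading), "camera_matrix" (3x3 intrinsics, pixels), "origin" and "attitude" of the camera in the world. Camera axes: x right, y down, z forward; pixel columns grow to the right and rows downward; lengths in m; the calibration is good to about 2 mm. A picture is of the moment at which its call begins.
- env.job_done(): hands the job in; it is judged then, once.
Trained networks look in the newest picture that a camera, given by its name, has taken for a name from the list of things; names that differ only in an ending like _2 or _b are one class to them, and where a whole thing is asked for, a point or a joint stands for the part that bears it (a point fixed in the world has none). Each returns a list of dicts, best first, with "score" (0 to 1); they miss things now and then, are a little off and sometimes report something else, mostly with a low value. They report only what shows in the picture. A call takes as long as a camera call. They do not tell look-alikes from the thing itself.
- silhouettes(camera, label): "pixels" (420x560 bool, what is visible of it) and "extent" ([centre column, centre row, width, height] in pixels, round what is visible of it).
The state is a dict: "t": time; "qpos": joint angles; "dq": joint speeds; "tau": joint torques, N m; "ee_pos": TCP position; "orientation": TCP orientation; "ft_force": force on the tool from outside, world axes, zero at the start; "torque": the same for the moment, N m; "gripper_width": opening from 0.0 (shut) to 1.0 (fully open); "finger_force": force on a finger pad.
Only numpy, scipy, OpenCV 4.12 (cv2) and the standard library are available. Lean on these libraries where they do the work, as an engineer would, in place of code of your own. Each camera call takes 0.05 s, during which the arm holds its last target. There are 200 camera calls.

### The job

Nest the six-sided jar, with its lid on, in the six-sided socket of the wooden holder so that it stands right down on the socket's floor and cannot turn, then unscrew its tight lid anticlockwise (seen from above) until it comes free. Lift the lid straight up off the jar and finish still holding it in the gripper, level, clear of the jar but only a few centimetres above its mouth, with the jar staying upright in the holder. Leave the other things on the worktop where they are.

Things in the scene. Friction and masses are not known exactly. Their poses are not given: they have to be found in the camera images.
- jar: White stoneware jar, hexagonal and hollow, about 0.32 kg: 60 mm across flats, 69 mm across corners, straight up to 73 mm (foot edge chamfered 2 mm), then a shoulder and a 38 mm round neck under the lid. Origin: centre of the underside, z up; its flats face 0, 60, 120... degrees from its x axis. Starts upright on the worktop, lid on tight; it can be carried by the lid. Unless braced it turns along with the lid.
- jar_rim (a point): Centre of the jar's mouth, on the seal, 98 mm above the jar's underside; covered by the lid while closed. When the lid comes free the rubber seal springs up about 3 mm.
- lid: Round steel twist-off lid of the jar, 58 mm diameter, 22 mm high, 50 g. Origin: centre of its lower edge, z up; closed, it lies 79 mm above the jar's origin. Three lugs inside it hook under three on the neck, pressed together by the seal with about 15 N, so that turning it takes roughly 0.2 to 0.5 N m.
- lid_top (a point): Centre of the lid's flat top, 22 mm above the lid's origin. Seen from above and relative to the jar, the lid comes free after about 25 degrees anticlockwise and meets a solid stop at about 90; 45 to 75 is right, then it lifts straight up. Clockwise it meets a stop at once.
- holder: Wooden jar holder fixed to the worktop: round foot 108 mm wide, 8 mm thick, carrying a hexagonal socket, 65 mm across flats inside, its straight wall up to 31 mm above the worktop and a flared lip to 40 mm. Origin: centre of the underside, z up; the socket's flats face 0, 60, 120... degrees from its x axis, so the jar fits at six yaws.
- holder_floor (a point): Centre of the socket's floor, 8 mm above the worktop, where the jar's underside must rest; same axes as the holder. The jar has 2.5 mm of room on each side and about 10 degrees of turning play either way before the socket stops it.
- honey: Round glass honey jar with a fixed screw lid, 58x62x86 mm; a bystander, origin at the centre of its underside.
- tumbler: Clear drinking glass, 81 mm diameter, 92 mm high; a bystander, origin at the centre of its underside.
- salt: Salt shaker, 44 mm diameter, 90 mm high; a bystander, origin at the centre of its underside.
- spice: Slim round spice jar with a dark cap, 41 mm diameter, 105 mm high; a bystander, origin at the centre of its underside.
- teaspoon: Teaspoon lying flat, 132x26x9 mm; a bystander, origin at the centre of its underside.
There are look-alikes about, which are no part of the job. Of the things shaped like the lid, the steel one is meant. There is more than one size of the holder; the one meant has the size given above.

How it is judged:
By the outcome, as a careful person would: the job done as asked, in the order asked, and still so for the second after the job is handed in, while the arm keeps its last pose, push and grip.
It also fails if it takes over 45 s, if anything falls off the work surface, if the arm or the gripper's body presses on something with over 40 N, if the wrist force passes 120 N, or if a joint passes its speed limit or range.

## Working session

There is one attempt and no reset: what is moved stays moved. The work goes in short steps, Python scripts to look and compute and a tool call to move; the robot and the scene stay as the last step left them, time stands still between calls to the robot, and variables do not carry over. Pictures are saved under pics/ and viewed, at most 10 in all, crops included, and the job is handed in when it is done.

Besides the shell and the picture viewer there is one more tool, called after "Emit:" as a command line: name --argument value ..., lists and objects as JSON in quotes. jog_arm: Moves the arm, as the interface text tells. Its arguments: {"type":"object","properties":{"moves":{"type":"array"}},"required":["moves"]}

```bash
mkdir -p pics; cat > h.py <<'E'
import numpy as np, cv2
from bench import state, capture, env, silhouettes
from scipy.spatial.transform import Rotation as R
def cloud(c):
    K=np.array(c["camera_matrix"]);z=c["range_z"];v,u=np.mgrid[:z.shape[0],:z.shape[1]]
    p=np.stack([(u-K[0,2])/K[0,0]*z,(v-K[1,2])/K[1,1]*z,z],-1)
    A=np.array(c["attitude"]); A=R.from_quat(A).as_matrix() if A.size==4 else A
    P=p@A.T+np.array(c["origin"]); P[z==0]=np.nan
    return P
def save(c,n,crop=None,s=1):
    im=c["pixels"][:,:,::-1]
    if crop: im=im[crop[1]:crop[3],crop[0]:crop[2]]
    cv2.imwrite(f"pics/{n}.png",cv2.resize(im,None,fx=s,fy=s))
E
python3 - <<'E'
from h import *
print(state())
np.set_printoptions(precision=4,suppress=True)
ims=[]
for n in ["scene","side"]:
    c=capture(n); P=cloud(c); print(n,c["origin"],c["attitude"]); np.save(n+".npy",P); ims.append(c["pixels"][:,:,::-1])
    for l in ["jar","lid","holder","honey","tumbler","salt","spice","teaspoon"]:
        for d in silhouettes(n,l)[:3]:
            q=P[d["pixels"]]; 
            print(n,l,round(d["score"],2),np.round(d["extent"]),np.nanmedian(q,0),np.nanmin(q,0),np.nanmax(q,0))
    save(c,n,None,1.4)
E
```

```text
{'t': 0.0, 'qpos': array([ 1.20140482e+00,  4.91557506e-01,  1.55946093e+00,  1.38290765e-06,
        1.09171414e+00, -1.05594307e-01]), 'dq': array([ 3.20478911e-05, -8.01779375e-04, -6.80589800e-04,  2.04148323e-04,
        3.38591272e-04,  1.51455994e-03]), 'tau': array([-6.07801758e-04, -6.18457460e+01, -2.61585045e+01, -1.56868982e-04,
        4.14761234e-03, -8.48031277e-06]), 'ee_pos': array([0.1628671 , 0.60319268, 0.25572505]), 'orientation': array([ 1.31516783e-01,  9.91313780e-01, -5.53820068e-04, -1.34689434e-04]), 'ft_force': array([-0.42455969, -1.05414032, -0.14870045]), 'torque': array([ 0.04007774, -0.03007587,  0.02609998]), 'finger_force': 0.0, 'gripper_width': 0.9977226828786988}
scene [-0.0685 -0.2474  0.7286] [ 0.8331 -0.3407  0.1709 -0.4008]
scene jar 0.75 [341. 269.  30.  30.] [0.4906 0.1457 0.044 ] [ 0.4832  0.1295 -0.0036] [0.5932 0.2307 0.0811]
scene jar 0.52 [297. 181.  18.  37.] [0.6568 0.4268 0.0631] [ 0.6455  0.4155 -0.0028] [0.7624 0.4928 0.1067]
scene lid 0.88 [316. 246.  21.  23.] [0.548  0.2623 0.02  ] [ 0.5262  0.2399 -0.0021] [0.5834 0.2972 0.025 
[... 2008 characters left out ...]
2508 -0.0023] [0.7229 0.308  0.0883]
side tumbler 0.75 [396. 278.  47.  65.] [0.7072 0.1218 0.0581] [ 0.6673  0.0878 -0.0021] [0.7693 0.2555 0.0934]
side salt 0.78 [198. 262.  19.  39.] [0.3268 0.1799 0.0525] [ 0.2838  0.1707 -0.0016] [0.3436 0.2765 0.0903]
side spice 0.88 [346. 183.  17.  45.] [0.6637 0.4241 0.0646] [ 0.6459  0.4169 -0.001 ] [0.719  0.5895 0.1065]
side spice 0.73 [201. 265.  20.  44.] [0.3278 0.1805 0.0497] [ 0.2838  0.1707 -0.0024] [0.3447 0.2969 0.0903]
side teaspoon 0.74 [191. 230.  13.  17.] [0.2847 0.3413 0.0041] [ 0.2687  0.2942 -0.0015] [0.3057 0.3615 0.01  ]
side teaspoon 0.59 [292. 252.  31.  23.] [0.5135 0.1551 0.1003] [0.4855 0.1357 0.0709] [0.5438 0.1934 0.1041]
```

View pics/side.png

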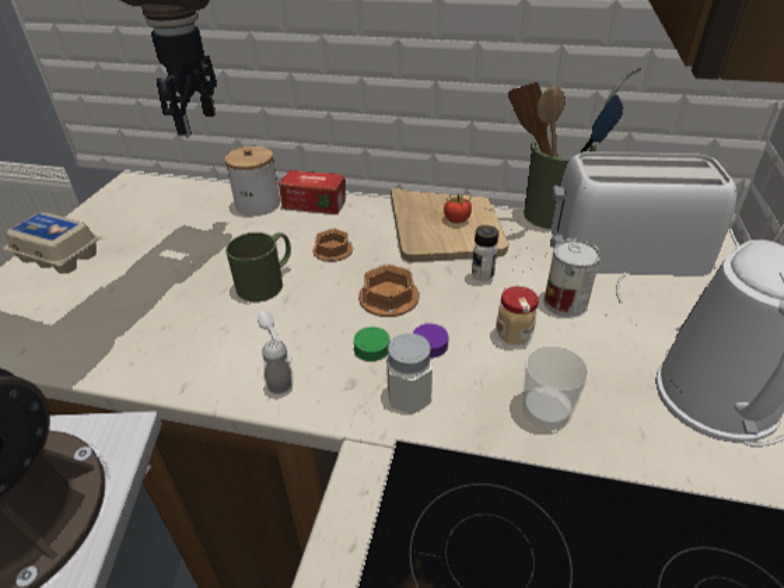

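```bash
python3 - <<'E'
from h import *
c=capture("wrist"); save(c,"wrist0",None,1); 
s=state()
A=np.array(c["attitude"]);print("cam",c["origin"],A,"tcp z",R.from_quat(s["orientation"]).as_matrix())
print(c["camera_matrix"])
P=cloud(c); print(np.nanmin(P.reshape(-1,3),0),np.nanmax(P.reshape(-1,3),0))
E
```

```text
cam [0.0882895  0.62303557 0.37479502] [0.78468068 0.60126381 0.09145536 0.11997489] tcp z [[-9.65415081e-01  2.60717698e-01  5.64657347e-05]
 [ 2.60717703e-01  9.65415074e-01  1.22762150e-04]
 [-2.25066063e-05  1.33238048e-04 -9.99999991e-01]]
[[344.9410142    0.         275.92105571]
 [  0.         344.9410142  216.14155862]
 [  0.           0.           1.        ]]
[-0.07463239  0.19300469 -0.00251324] [0.52415237 0.87921021 0.322706  ]
```

Emit:
jog_arm --moves '[[[37,-39,0,0,0,0,85],[74,-78,0,0,0,0,85],[111,-117,0,0,0,0,85],[145,-156,0,0,0,0,85],[175,-195,0,0,0,0,85]]]'

```text
t: 1.45
ee_pos: [0.3315, 0.4165, 0.2565]
orientation: [0.131, 0.991, 0.0, 0.0]
ft_force: [0.2, 1.0, 0.2]
gripper_width: 0.994
finger_force: 0.0
```

Emit:
jog_arm --moves '[[[30,-39,0,0,0,0,85],[60,-78,0,0,0,0,85],[90,-117,0,0,0,0,85],[115,-156,0,0,0,0,85],[140,-180,0,0,0,0,85]]]'

```text
t: 1.95
ee_pos: [0.4713, 0.2355, 0.2566]
orientation: [0.132, 0.991, -0.0, 0.0]
ft_force: [-0.1, 0.4, -0.2]
gripper_width: 0.999
finger_force: 0.0
```

Emit:
jog_arm --moves '[[[30,-35,0,0,0,0,85],[38,-68,0,0,0,0,85],[38,-68,0,0,0,0,85],[38,-68,0,0,0,0,85]]]'

```text
t: 2.35
ee_pos: [0.5085, 0.1694, 0.2563]
orientation: [0.132, 0.991, 0.0, -0.0]
ft_force: [-0.2, -0.3, 0.6]
gripper_width: 0.998
finger_force: 0.0
```

```bash
python3 - <<'E'
from h import *
np.set_printoptions(precision=4,suppress=True)
s=state(); print(s["t"],s["ee_pos"],s["orientation"],s["qpos"])
c=capture("wrist"); save(c,"wrist1",None,1); np.save("wr1.npy",cloud(c))
P=cloud(c)
for l in ["jar","lid","holder"]:
    for d in silhouettes("wrist",l)[:4]:
        q=P[d["pixels"]]; print(l,round(d["score"],2),np.round(d["extent"]),np.nanmedian(q,0),np.nanmin(q,0),np.nanmax(q,0))
E
```

```text
2.35 [0.5085 0.1694 0.2563] [ 0.1324  0.9912  0.0001 -0.0001] [ 0.1983  0.3649  1.7768  0.0003  1.     -1.1071]
jar 0.65 [274. 179.  64.  42.] [0.4858 0.1747 0.0611] [0.4826 0.1359 0.0001] [0.518  0.1981 0.0817]
lid 0.88 [273. 214.  72.  70.] [0.5108 0.1647 0.1022] [0.4845 0.1205 0.0009] [0.5427 0.1931 0.1052]
lid 0.82 [379. 200.  61.  59.] [0.5503 0.2675 0.0229] [ 0.5245  0.2401 -0.0002] [0.5847 0.301  0.0259]
lid 0.7 [359. 115.  66.  59.] [0.4592 0.2654 0.0231] [ 0.4307  0.2377 -0.0005] [0.4879 0.2975 0.0261]
```

View pics/wrist1.png

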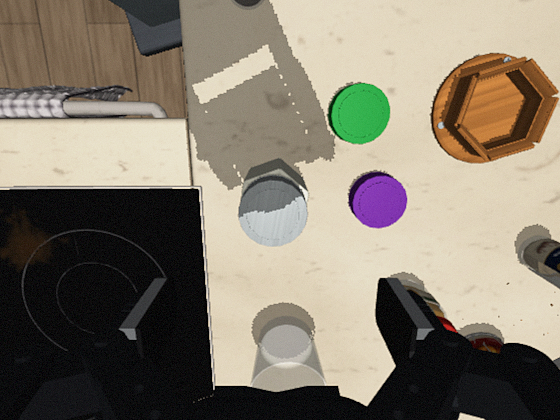

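```bash
cat > fit.py <<'E'
from h import *
from scipy.optimize import least_squares
np.set_printoptions(precision=4,suppress=True)
def hexr(p,cx,cy,a):  # hex 'radius' (max projection on flats)
    d=p[:,:2]-[cx,cy]; t=a+np.arange(6)*np.pi/3
    return (d@np.stack([np.cos(t),np.sin(t)])).max(1)
def fithex(p,c0,r,free=True):
    best=None
    for a in np.radians(np.arange(-30,30,6)):
        f=lambda v:hexr(p,*v)-r
        s=least_squares(f,[*c0,a],loss="soft_l1",f_scale=.001,x_scale=[.01,.01,.1])
        if best is None or s.cost<best.cost: best=s
    v=best.x; return v[:2],(np.degrees(v[2])+30)%60-30,np.median(abs(best.fun)),len(p)
def circ(p,r=None):
    s=least_squares(lambda v:np.hypot(p[:,0]-v[0],p[:,1]-v[1])-(r or v[2]),[*np.median(p[:,:2],0),.03],loss="soft_l1",f_scale=.001)
    return s.x
def near(P,c,r,z0,z1):
    p=P.reshape(-1,3); p=p[~np.isnan(p[:,0])]
    return p[(np.hypot(p[:,0]-c[0],p[:,1]-c[1])<r)&(p[:,2]>z0)&(p[:,2]<z1)]
def hullc(p,r):
    h=cv2.convexHull((p[:,:2]*1e4).astype(np.float32))[:,0]/1e4
    return circ(h,r)
E
python3 - <<'E'
from fit import *
jc=(.513,.163);hc=(.491,.391)
al=[];ah=[]
for n in ["scene","side","wr1"]:
    P=np.load(n+".npy")
    t=near(P,jc,.05,.096,.106); print(n,"lidtop",np.median(t[:,2]),"min/max mid",(t.min(0)+t.max(0))/2,t.max(0)-t.min(0),hullc(t,.029)[:2])
    b=near(P,jc,.045,.015,.07); al.append(b)
    print("  jar",*fithex(b,jc,.030))
    w=near(P,hc,.039,.012,.029); ah.append(w)
    print("  holder in",*fithex(w,hc,.0325))
    f=near(P,hc,.06,.005,.0105); f=f[np.hypot(f[:,0]-hc[0],f[:,1]-hc[1])>.043]; print("  foot",hullc(f,.054)[:2],len(f), "floor z",np.median(near(P,hc,.022,-.01,.02)[:,2]))
print("jar",*fithex(np.vstack(al),jc,.030)); print("hold",*fithex(np.vstack(ah),hc,.0325))
E
```

```text
scene lidtop 0.10002669078315807 min/max mid [0.5153 0.164  0.0998] [0.0585 0.0567 0.0075] [0.515  0.1637]
  jar [0.516  0.1644] 4.121101134412804 0.0006559750062777904 490
  holder in [0.4898 0.3913] 2.226869678077094 0.0016788220126285093 220
  foot [0.4936 0.3942] 152 floor z 0.006922419351167164
side lidtop 0.10083888273257091 min/max mid [0.5145 0.1647 0.1   ] [0.0571 0.0573 0.0081] [0.5147 0.1649]
  jar [0.5146 0.166 ] 4.470756746966984 0.000509927438980021 602
  holder in [0.4911 0.3909] 15.894905691241874 0.0025635520435549203 212
  foot [0.4936 0.3944] 180 floor z 0.00746979634267303
wr1 lidtop 0.10228474290748113 min/max mid [0.5139 0.1641 0.1006] [0.0577 0.0571 0.0091] [0.5138 0.164 ]
  jar [0.5138 0.1639] 4.3038996190755086 7.044618254101881e-05 489
  holder in [0.4911 0.3918] 21.091715585615518 0.0021929493112919536 1226
  foot [0.4919 0.3945] 1635 floor z 0.008793041337437302
jar [0.5146 0.1654] 4.347629101900424 0.0008380626357747181 1581
hold [0.4911 0.3917] 20.887103300068482 0.002225680678954827 1658
```

Emit:
jog_arm --moves '[[[-5,45,0,0,0,0,85],[-10,90,0,0,0,0,85],[-15,135,0,0,0,0,85],[-20,180,0,0,0,0,85],[-20,222,0,0,0,0,85]]]'

```text
t: 3.05
ee_pos: [0.4868, 0.3949, 0.2565]
orientation: [0.131, 0.991, 0.0, 0.0]
ft_force: [0.5, 0.0, -1.1]
gripper_width: 0.995
finger_force: 0.0
```

Emit:
jog_arm --moves '[[[0,0,0,0,0,0,85],[0,0,0,0,0,0,85]]]'

```text
t: 3.25
ee_pos: [0.4873, 0.3932, 0.2559]
orientation: [0.13, 0.992, -0.0, -0.0]
ft_force: [0.6, -0.3, 0.8]
gripper_width: 0.999
finger_force: 0.0
```

```bash
python3 - <<'E'
from fit import *
s=state(); print(s["t"],s["ee_pos"])
c=capture("wrist"); P=cloud(c); np.save("wr2.npy",P); save(c,"wrist2",(180,110,380,310),2.5)
hc=(.492,.393)
f=near(P,hc,.058,.0055,.0105); f=f[np.hypot(f[:,0]-hc[0],f[:,1]-hc[1])>.044]
print("foot",hullc(f,.054)[:2],hullc(f,.054),len(f),"z",np.median(f[:,2]))
fl=near(P,hc,.025,0,.014); print("floor",np.median(fl[:,2]),len(fl))
for z0,z1 in [(.012,.020),(.02,.03),(.03,.036),(.037,.045)]:
    w=near(P,hc,.05,z0,z1); print(z0,len(w),np.percentile(np.hypot(w[:,0]-hc[0],w[:,1]-hc[1]),[5,25,50,75,95]))
# inner wall = points whose radius small: floor region outline at z<.012
fl=near(P,hc,.042,.0,.0125); d=fl[:,:2]-hc
L=near(P,hc,.06,.036,.046)
# rectified top view
img=np.zeros((480,480),np.uint8)
p=P.reshape(-1,3); ok=~np.isnan(p[:,0]); p=p[ok]; g=c["pixels"].reshape(-1,3)[ok]
for q in [near(P,hc,.0375,.014,.030)]:
    for r in (.0325,.034): print("in",r,*fithex(q,hc,r))
# rim top: outer hexagon hull, top lip
h=cv2.convexHull((L[:,:2]*1e4).astype(np.float32))[:,0]/1e4
from scipy.optimize import least_squares
for a0 in (-20,-10,0,10,20):
    s=least_squares(lambda v:hexr(h,v[0],v[1],v[2])-v[3],[*hc,np.radians(a0),.042],loss="soft_l1",f_scale=.0007); print("lip hull",s.x[:2],np.degrees(s.x[2]),s.x[3],s.cost)
E
```

```text
3.25 [0.4873 0.3932 0.2559]
foot [0.4922 0.3947] [0.4922 0.3947 0.03  ] 1441 z 0.008443371655775689
floor 0.00891679364158754 1633
0.012 205 [0.0312 0.0327 0.0341 0.0358 0.0406]
0.02 244 [0.0311 0.0326 0.034  0.0355 0.0379]
0.03 704 [0.0321 0.0339 0.0354 0.0371 0.0398]
0.037 1685 [0.0361 0.0387 0.0406 0.0426 0.0453]
in 0.0325 [0.492  0.3947] 2.326910647547102 0.00011399380230892736 362
in 0.034 [0.4903 0.3951] 2.3086708141483925 0.0003349984523285804 362
lip hull [0.492  0.3948] -21.14195520433621 0.04513769269652516 2.719438745665133e-05
lip hull [0.492  0.3948] 2.509031711710823 0.04207126734274552 1.6378080035303599e-06
lip hull [0.492  0.3948] 2.509034821995041 0.04207126753225889 1.637808003542733e-06
lip hull [0.492  0.3948] 2.5090305296017483 0.04207126736625246 1.6378080035317687e-06
lip hull [0.4916 0.3945] 17.814852015738694 0.04391248930210568 2.1962246345412542e-05
```

View pics/wrist2.png

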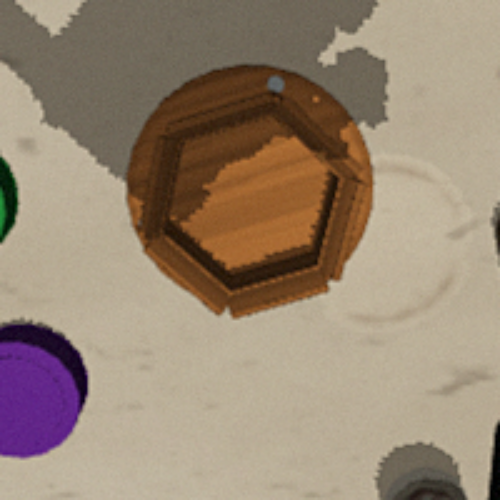

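Emit:
jog_arm --moves '[[[5,-46,0,0,0,0,85],[10,-92,0,0,0,0,85],[15,-138,0,0,0,0,85],[20,-184,0,0,0,0,85],[26.5,-229,0,0,0,0,85]]]'

```text
t: 3.8
ee_pos: [0.5143, 0.1602, 0.2567]
orientation: [0.132, 0.991, 0.0, 0.0]
ft_force: [1.1, 0.1, -0.2]
gripper_width: 0.997
finger_force: 0.0
```

Emit:
jog_arm --moves '[[[0,0,-40,0,0,0,85],[0,0,-80,0,0,0,85],[0,0,-120,0,0,0,85],[0,0,-145,0,0,0,85],[0,0,-145,0,0,0,85]]]'

```text
t: 4.3
ee_pos: [0.5134, 0.1617, 0.1089]
orientation: [0.132, 0.991, -0.001, -0.003]
ft_force: [-0.5, 0.1, 0.7]
gripper_width: 0.992
finger_force: 0.0
```

Emit:
jog_arm --moves '[[[0,2,0,0,0,0,85],[0,2,-5,0,0,0,85],[0,2,-9,0,0,0,85],[0,2,-9,0,0,0,85]]]'

```text
t: 4.7
ee_pos: [0.5149, 0.165, 0.1027]
orientation: [0.131, 0.991, 0.0, 0.0]
ft_force: [0.1, 0.1, -0.8]
gripper_width: 0.992
finger_force: 0.0
```

Emit:
jog_arm --moves '[[[0,0,0,0,0,0,66],[0,0,0,0,0,0,54],[0,0,0,0,0,0,50],[0,0,0,0,0,0,50],[0,0,0,0,0,0,50]]]'

```text
t: 5.2
ee_pos: [0.515, 0.1649, 0.1032]
orientation: [0.132, 0.991, 0.0, 0.0]
ft_force: [-2.4, -2.2, 9.3]
gripper_width: 0.656
finger_force: 61.7
```

```bash
python3 - <<'E'
from fit import *
s=state(); print(s)
c=capture("side"); save(c,"side2",(230,180,370,300),4)
E
```

```text
{'t': 5.2, 'qpos': array([ 0.1876,  0.582 ,  1.9109, -0.0001,  0.6479, -1.1192]), 'dq': array([ 0.0002,  0.0007, -0.0002,  0.0015,  0.0005, -0.0002]), 'tau': array([  0.6845, -53.2557, -15.8712,   0.1627,  -0.6296,  -0.0624]), 'ee_pos': array([0.515 , 0.1649, 0.1032]), 'orientation': array([0.1315, 0.9913, 0.0001, 0.0004]), 'ft_force': array([-2.434 , -2.162 ,  9.3312]), 'torque': array([-0.311 ,  0.383 , -0.0205]), 'finger_force': 61.66919577866793, 'gripper_width': 0.6561324168426607}
```

View pics/side2.png

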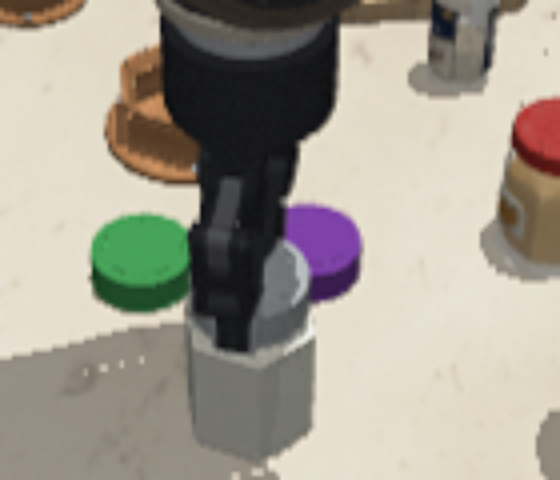

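Emit:
jog_arm --moves '[[[0,0,15,0,0,0,50],[0,0,35,0,0,0,50],[0,0,60,0,0,0,50],[0,0,65,0,0,0,50],[0,0,65,0,0,0,50]]]'

```text
t: 5.75
ee_pos: [0.5149, 0.165, 0.1675]
orientation: [0.131, 0.991, 0.0, 0.0]
ft_force: [0.4, 0.5, -5.4]
gripper_width: 0.66
finger_force: 65.5
```

```bash
cat > jm.py <<'E'
from fit import *
import sys
s=state(); print(s["t"],s["ee_pos"],s["orientation"],s["ft_force"],s["gripper_width"])
z=float(sys.argv[1]); e=s["ee_pos"]
for n in ["wrist","side","scene"]:
    c=capture(n);P=cloud(c)
    b=near(P,e[:2],.043,z+.012,z+.068)
    if len(b)<30: print(n,len(b)); continue
    cc,a,r,m=fithex(b,e[:2],.030)
    lo=b[b[:,2]<z+.038];hi=b[b[:,2]>z+.042]
    print(n,cc,cc-e[:2],a,r,m,"low",fithex(lo,e[:2],.03)[:2] if len(lo)>30 else "","high",fithex(hi,e[:2],.03)[:2] if len(hi)>30 else "")
E
python3 jm.py .065
```

```text
5.75 [0.5149 0.165  0.1675] [0.1315 0.9913 0.0002 0.0005] [ 0.4174  0.4729 -5.3653] 0.6600460794037591
wrist [0.5139 0.1644] [-0.001  -0.0006] 4.32626376261063 8.968232482033621e-05 2462 low (array([0.5139, 0.1643]), np.float64(4.365888104486686)) high (array([0.5139, 0.1644]), np.float64(4.3125151252280105))
side [0.5141 0.166 ] [-0.0008  0.0011] 4.741495009425378 0.00046966245638809315 696 low (array([0.514, 0.166]), np.float64(4.524144823972364)) high (array([0.5142, 0.1661]), np.float64(4.929115430854509))
scene [0.5154 0.1645] [ 0.0005 -0.0005] 4.033720604489432 0.0007203706568402191 571 low (array([0.5154, 0.1645]), np.float64(5.4867151884222665)) high (array([0.5154, 0.1645]), np.float64(3.140134444133828))
```

Emit:
jog_arm --moves '[[[-4,40,0,0,0,-0.4,50],[-8,85,0,0,0,-0.8,50],[-12,130,0,0,0,-1.2,50],[-17,175,0,0,0,-1.6,50],[-20,210,0,0,0,-1.9,50]]]'

```text
t: 6.4
ee_pos: [0.4939, 0.3772, 0.1658]
orientation: [0.148, 0.989, -0.0, -0.001]
ft_force: [0.4, -1.1, -3.7]
gripper_width: 0.664
finger_force: 66.0
```

Emit:
jog_arm --moves '[[[-1,12,0,0,0,0,50],[-1.9,20.3,0,0,0,0,50],[-1.9,20.3,0,0,0,0,50],[-1.9,20.3,-10,0,0,0,50],[-1.9,20.3,-10,0,0,0,50]]]'

```text
t: 6.9
ee_pos: [0.4928, 0.3937, 0.1557]
orientation: [0.149, 0.989, -0.001, -0.001]
ft_force: [0.7, -0.4, -5.8]
gripper_width: 0.66
finger_force: 66.0
```

```bash
python3 jm.py .055
```

```text
6.9 [0.4928 0.3937 0.1557] [ 0.1486  0.9889 -0.0009 -0.001 ] [ 0.7003 -0.3663 -5.7741] 0.659609004511198
wrist [0.4916 0.393 ] [-0.0012 -0.0007] 2.392973538832983 9.796051674175466e-05 2547 low (array([0.4915, 0.3929]), np.float64(2.4295709576563667)) high (array([0.4916, 0.3931]), np.float64(2.3842006353221876))
side [0.4925 0.3948] [-0.0002  0.0011] 2.357864771044042 0.00073292590819031 503 low (array([0.4925, 0.3948]), np.float64(1.48943371461678)) high (array([0.4926, 0.3949]), np.float64(2.6589099171498063))
scene [0.4947 0.3939] [0.0019 0.0002] 2.348984903406084 0.0007050140262500979 518 low (array([0.4945, 0.3938]), np.float64(2.1679190694548325)) high (array([0.4948, 0.394 ]), np.float64(2.269519958656055))
```

Emit:
jog_arm --moves '[[[0.4,1.6,0,0,0,0,50],[0.4,1.6,-10,0,0,0,50],[0.4,1.6,-20,0,0,0,50],[0.4,1.6,-28,0,0,0,50],[0.4,1.6,-34,0,0,0,50]]]'

```text
t: 7.55
ee_pos: [0.4931, 0.3967, 0.122]
orientation: [0.148, 0.989, -0.0, -0.0]
ft_force: [-0.5, -0.5, -4.5]
gripper_width: 0.661
finger_force: 66.1
```

Emit:
jog_arm --moves '[[[0,-0.8,0,0,0,0,50],[0,-0.8,-4,0,0,0,50],[0,-0.8,-8,0,0,0,50],[0,-0.8,-10,0,0,0,50],[0,-0.8,-10,0,0,0,50]]]'

```text
t: 8.05
ee_pos: [0.4933, 0.396, 0.1131]
orientation: [0.148, 0.989, -0.0, -0.0]
ft_force: [-0.7, -0.7, -4.8]
gripper_width: 0.657
finger_force: 66.1
```

Emit:
jog_arm --moves '[[[0,0,-1,0,0,0,50],[0,0,-1.5,0,0,0,50],[0,0,-2,0,0,0,50],[0,0,-2.2,0,0,0,50],[0,0,-2.2,0,0,0,50]]]'

```text
t: 8.55
ee_pos: [0.4935, 0.3961, 0.1114]
orientation: [0.148, 0.989, 0.0, 0.0]
ft_force: [-0.3, -0.8, -1.8]
gripper_width: 0.659
finger_force: 66.4
```

Emit:
jog_arm --moves '[[[0,0,-0.7,0,0,0,50],[0,0,-1.4,0,0,0,50],[0,0,-1.4,0,0,0,50]]]'

```text
t: 8.85
ee_pos: [0.4936, 0.3962, 0.1112]
orientation: [0.148, 0.989, 0.001, 0.001]
ft_force: [-2.9, -2.0, 10.1]
gripper_width: 0.661
finger_force: 67.6
```

```bash
python3 jm.py .0085
```

```text
8.85 [0.4936 0.3962 0.1112] [0.1479 0.989  0.0005 0.0006] [-2.883  -2.0219 10.078 ] 0.6606224777104988
wrist [0.4908 0.3958] [-0.0028 -0.0004] -3.8161439131111123 0.0028230813057301997 5332 low (array([0.4866, 0.3968]), np.float64(-13.773501675896153)) high (array([0.4925, 0.3955]), np.float64(2.466908025774302))
side [0.4933 0.3963] [-0.0003  0.0001] 1.747768564246904 0.0017006520978316217 626 low (array([0.4932, 0.3911]), np.float64(-22.380085018942733)) high (array([0.4931, 0.3973]), np.float64(3.1555197592412085))
scene [0.4943 0.3953] [ 0.0007 -0.0009] 4.843770315393641 0.0016415100427989472 601 low (array([0.4898, 0.3923]), np.float64(24.6996074419216)) high (array([0.495 , 0.3958]), np.float64(3.7278201594818796))
```

Emit:
jog_arm --moves '[[[0,0,0,0,0,5,50],[0,0,0,0,0,10,50],[0,0,0,0,0,15,50],[0,0,0,0,0,20,50],[0,0,0,0,0,25,50]]]'

```text
t: 9.5
ee_pos: [0.4941, 0.3966, 0.1113]
orientation: [-0.071, 0.997, 0.001, 0.001]
ft_force: [-2.0, -0.8, 10.9]
gripper_width: 0.663
finger_force: 67.7
```

```bash
python3 -c "
from h import *
s=state();print(s)"; python3 jm.py .03
```

```text
{'t': 9.5, 'qpos': array([ 5.72072221e-01,  6.67356954e-01,  1.66982219e+00,  4.31515922e-04,
        8.01333470e-01, -1.14155438e+00]), 'dq': array([-2.73060544e-05,  1.58680915e-03,  2.50627918e-05,  1.84151014e-03,
        2.55570619e-03, -8.65637085e-01]), 'tau': array([ -0.2066983 , -60.64434528, -18.54510605,  -0.20514431,
        -0.49895614,   1.24201935]), 'ee_pos': array([0.49405208, 0.39658254, 0.11131646]), 'orientation': array([-7.12048715e-02,  9.97460511e-01,  8.75369540e-04,  1.27650807e-03]), 'ft_force': array([-2.02861579, -0.84198733, 10.94096278]), 'torque': array([-0.12001995,  0.32657634, -0.20806226]), 'finger_force': 67.65300683677197, 'gripper_width': 0.6633842011848665}
9.5 [0.4941 0.3966 0.1113] [-0.0712  0.9975  0.0009  0.0013] [-2.0286 -0.842  10.941 ] 0.6633842011848665
wrist [0.4939 0.3961] [-0.0002 -0.0005] 8.85890455922204 0.0008906497748855866 4479 low (array([0.493 , 0.3959]), np.float64(8.796778629632357)) high (array([0.4948, 0.3962]), np.float64(8.61297111189446))
side [0.4938 0.3977] [-0.0003  0.0011] 7.601584036545027 0.0010304745784766242 485 low (array([0.4937, 0.3972]), np.float64(7.165424748238294)) high (array([0.4937, 0.3988]), np.float64(6.325478993994778))
scene [0.4961 0.3963] [ 0.0021 -0.0003] 8.150658818232799 0.0011482901651984692 469 low (array([0.4956, 0.396 ]), np.float64(8.092042297077349)) high (array([0.4972, 0.3972]), np.float64(3.6917061592708578))
```

Emit:
jog_arm --moves '[[[0,0,0,0,0,5,50],[0,0,0,0,0,10,50],[0,0,0,0,0,15,50],[0,0,0,0,0,20,50],[0,0,0,0,0,25,50]]]'

```text
t: 10.15
ee_pos: [0.4945, 0.3968, 0.1118]
orientation: [-0.285, 0.958, 0.001, 0.002]
ft_force: [-0.8, 2.0, 11.9]
gripper_width: 0.662
finger_force: 67.8
```

Emit:
jog_arm --moves '[[[0,0,0,0,0,5,50],[0,0,0,0,0,10,50],[0,0,0,0,0,15,50],[0,0,0,0,0,17,50],[0,0,0,0,0,17,50]]]'

```text
t: 10.65
ee_pos: [0.4941, 0.3966, 0.1117]
orientation: [-0.423, 0.906, 0.0, 0.002]
ft_force: [-1.7, -1.1, 12.5]
gripper_width: 0.656
finger_force: 67.7
```

```bash
python3 jm.py .03; python3 -c "
from h import *
s=state();print(s['torque'],s['qpos'])
c=capture('side'); save(c,'side3',(220,140,360,260),4)"
```

```text
10.65 [0.4941 0.3966 0.1117] [-0.423   0.9061  0.0003  0.0017] [-1.6617 -1.0953 12.4534] 0.6558482594030498
wrist [0.4938 0.3966] [-0.0003 -0.    ] 8.067228188131523 0.0008818527301038791 4715 low (array([0.4931, 0.3959]), np.float64(8.664774545405919)) high (array([0.4944, 0.3975]), np.float64(7.457995763870159))
side [0.494  0.3981] [-0.0001  0.0014] 9.050866736948535 0.001172518540873902 502 low (array([0.4936, 0.3974]), np.float64(8.073580897265884)) high (array([0.4945, 0.3993]), np.float64(7.669691812825349))
scene [0.4961 0.3967] [0.0019 0.    ] 8.387122914010256 0.001272963739128427 499 low (array([0.4957, 0.396 ]), np.float64(7.972321747364319)) high (array([0.4969, 0.3981]), np.float64(4.744844766035307))
[-0.17566058  0.40126898  0.06160957] [ 5.72162952e-01  6.66858804e-01  1.66957774e+00  2.21333722e-04
  8.01639135e-01 -1.87131758e+00]
```

View pics/side3.png

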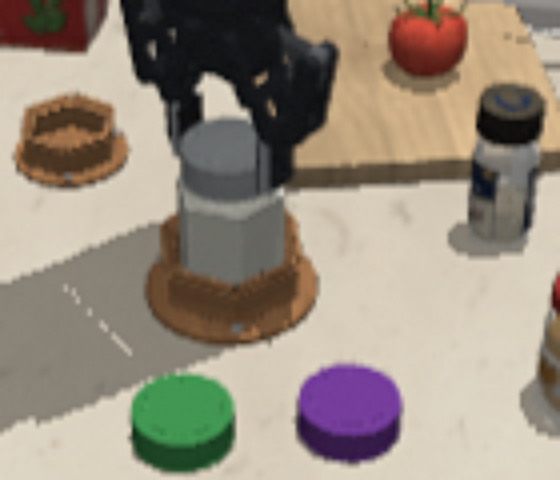

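Emit:
jog_arm --moves '[[[0,0,1,0,0,0,50],[0,0,2.5,0,0,0,50],[0,0,4,0,0,0,50],[0,0,6,0,0,0,50],[0,0,8,0,0,0,50]]]'

```text
t: 11.35
ee_pos: [0.4935, 0.396, 0.1178]
orientation: [-0.422, 0.906, 0.0, 0.0]
ft_force: [1.2, 0.3, -0.8]
gripper_width: 0.66
finger_force: 66.5
```

```bash
python3 jm.py .03
```

```text
11.35 [0.4935 0.396  0.1178] [-0.4225  0.9064  0.      0.    ] [ 1.2361  0.2709 -0.7809] 0.6602069708913078
wrist [0.4935 0.3965] [0.0001 0.0005] 8.349751466930115 0.0007097002686338588 4031 low (array([0.4931, 0.3958]), np.float64(8.664715823095115)) high (array([0.4941, 0.3974]), np.float64(7.613320098028254))
side [0.4939 0.3981] [0.0005 0.0021] 8.069966810336723 0.001093415048640349 504 low (array([0.4938, 0.3974]), np.float64(8.266197004764038)) high (array([0.4941, 0.3998]), np.float64(8.287226624449445))
scene [0.4959 0.3966] [0.0025 0.0006] 8.387505021422058 0.001176571826178958 482 low (array([0.4955, 0.396 ]), np.float64(8.487714225036996)) high (array([0.4968, 0.398 ]), np.float64(9.018532082635268))
```

Emit:
jog_arm --moves '[[[0,0,6,0,0,0,50],[0,0,13,0,0,0,50],[0,0,21,0,0,0,50],[0,0,30,0,0,0,50],[0,0,37,0,0,0,50]]]'

```text
t: 12.0
ee_pos: [0.4935, 0.3962, 0.1559]
orientation: [-0.423, 0.906, 0.0, 0.0]
ft_force: [-0.5, -0.0, -0.6]
gripper_width: 0.657
finger_force: 66.4
```

Emit:
jog_arm --moves '[[[0,0,0,0,0,0,50],[0,0,0,0,0,0,50],[0,0,0,0,0,0,50]]]'

```text
t: 12.3
ee_pos: [0.4932, 0.396, 0.1544]
orientation: [-0.422, 0.906, 0.0, -0.0]
ft_force: [1.3, -0.5, 0.1]
gripper_width: 0.656
finger_force: 66.4
```

```bash
python3 -c "
from h import *
s=state();print(s['t'],s['ee_pos'],s['orientation'],s['ft_force'],s['finger_force'],s['gripper_width'])
c=capture('side'); save(c,'side4',(220,120,360,240),4)"
```

```text
12.3 [0.49323074 0.3959569  0.15439085] [-4.22483885e-01  9.06370385e-01  1.50222300e-05 -3.03799875e-04] [ 1.31086835 -0.50640634  0.11674702] 66.4475179463625 0.6560279945917402
```

View pics/side4.png

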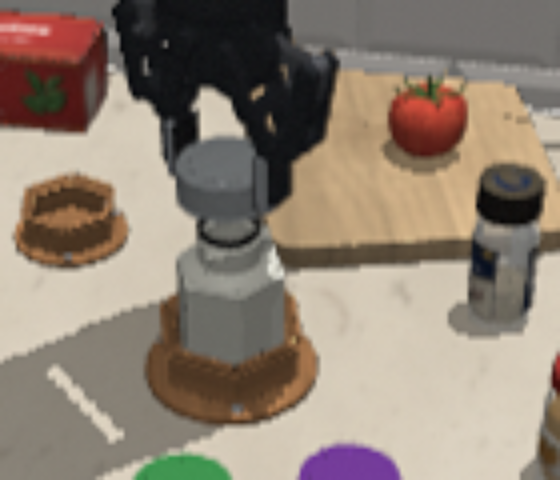

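The picture shows the steel lid held level at about (220,175). The jar stands upright in the holder with its mouth open at about (230,232).

```bash
python3 -c "
from bench import env
print(env.job_done())"
```

```text
the job is handed in; nothing more can be done
None
```

I handed the job in with the jar standing upright on the holder's floor and its steel lid turned off (about 61° anticlockwise relative to the jar); the gripper holds the lid level about 24 mm above the mouth, and the arm touched nothing but the jar and its lid.

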